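# Show the set type to the proofing camera

## Robot

A 6-joint arm with a two-finger parallel gripper is mounted at the origin on the work surface. World frame = base frame: x ahead of the robot, y to its left, z up, the work surface at z = 0. Lengths are in m, angles in degrees, forces in N, time in s.
With the tool pointing down it reaches from about 0.35 to 0.95 m from the base axis. Payload 17.4 kg.
Tool frame: the origin (TCP) lies at the very end of the fingers, on their centre line; the grasp point (between the pads) lies env.tcp_to_grasp behind it (env.tcp_to_grasp is the distance from the TCP to the grasp point, in m); z points along the fingers, y is the line along which they close (so a half turn about z gives the same grasp; the last joint's range is limited). The gripper opens to 93 mm and grips with 3 to 60 N. Pads are 15 mm wide; open, the fingers measure 128 mm over their backs; the gripper's body (75 mm by 188 mm) begins 65 mm behind the grasp point.
Start: joints at [74.038, 6.646, 82.598, -0, 90.757, -2.166], TCP at [0.161, 0.656, 0.219] pointing down, gripper open.
Joint ranges: [-162.19, 162.19], [-47.58, 125.68], [4.15, 143.07], [-65.23, 245.23], [0.69, 171.88], [-170.13, 170.13]. Speed limits (degrees/s): [108.29, 108.29, 127.2, 180, 180, 180].

## Interface

Orientations are given as a 3x3 rotation matrix whose columns are the frame's x, y, z axes.
In Python, from plant import env, optics, spotter gives the robot as it stands.
- The arm moves only by the tool play_rows, never from a script. Its argument "deltas" is text: rows parted by semicolons, each of 7 numbers parted by spaces: the shift along the world's x, y, z each as a share of 0.025 m, from -1 to 1, then the turn, a rotation vector about the world's x, y, z each as a share of 5 degrees, from -1 to 1, then the opening, from 0 (shut) to 1 (fully open). A call has 1 to 12 rows; each row shifts and turns the commanded pose from where the row before left it; what a row does not reach is not made up. A row lasts 1/10 s, in which the tool goes at most 50 mm and 8.59 degrees, less where a joint would pass 70% of its speed; a pose out of reach is approached as far as the arm can. A call with a number of a shift or a turn outside -1 to 1 is refused whole. A call with a gripper value outside its range is refused whole. The fingers move at their own pace and stop on an object; "grip_force" is the grip in N (left out, the last holds). Time passes only in rows, so rows that do not move let the fingers close. It gives the time, the measured TCP pose, the force, the opening and the grip force at its end, in the units of the state.
- env.sense(): the state, without advancing time (a new reading comes with each control period).
- optics.get_image(name): name is "side" or "top" or "wrist"; returns the picture (420x560x3 uint8, red, green, blue); there is no depth.
- optics.camera_model(name): a dict with "mtx" (3x3 intrinsics, pixels), "distortion" ([k1, k2, p1, p2, k3] as OpenCV has them; the pictures are not rectified), "R" (3x3) and "t" (3): a world point X has camera coordinates R X + t. Camera axes: x right, y down, z forward; pixel columns grow to the right and rows downward; lengths in m; the calibration is good to about 2 mm. A picture is of the moment at which its call begins: read the wrist's pose just before it. camera_model takes no time and is no camera call; for the wrist camera it gives the pose at the moment of the call.
- env.job_done(): hands the job in; it is judged then, once.
Trained networks look in the newest picture that a camera, given by its name, has taken for a name from the list of things; names that differ only in an ending like _2 or _b are one class to them, and where a whole thing is asked for, a point or a joint stands for the part that bears it (a point fixed in the world has none). Each returns a list of dicts, best first, with "p" (0 to 1); they miss things now and then, are a little off and sometimes report something else, mostly with a low value. They report only what shows in the picture. A call takes as long as a camera call. They do not tell look-alikes from the thing itself.
- spotter.outline_of(camera, name): "region" (420x560 bool, what is visible of it) and "rect" ([centre column, centre row, width, height] in pixels, round what is visible of it).
The state is a dict: "clock": time; "joints": joint angles; "qd": joint speeds; "joint_torque": joint torques, N m; "tool_pos": TCP position; "tcp_rot": TCP orientation; "ft_force": force on the tool from outside, world axes, zero at the start; "ft_torque": the same for the moment, N m; "finger_gap": finger opening in m; "gripper_force": force on a finger pad.
Only numpy, scipy, OpenCV 4.12 (cv2) and the standard library are available. Lean on these libraries where they do the work, as an engineer would, in place of code of your own. Each camera call takes 0.05 s, during which the arm holds its last target. There are 200 camera calls.

## Task

Proofread the setting before it goes into the hot-foil work: of the three hand tools in the felt-lined tray, lift out the type holder with the long head and hold it up in the air to the inspection camera, its type face 10 cm in front of the lens and centred on it, square to the lens, with the lines of type level across the camera's picture (either way up will do). Finish while still holding it there, steady; do not touch the camera, and leave the other tools standing in the tray and everything else on the table where it is.

Things in the scene. Friction and masses are not known exactly. Their poses are not given: they have to be found in the camera images.
- long_holder_grip (a point): Middle of the wooden grip of the long-headed type holder, 100 mm above its type face, on its axis. z: from face to hand end (up while it stands), x: along the lines of type, y: across. Grip: dark wood, flat sides 26 (x) x 24 (y), 70 to 130 mm above the face, end button to 135.
- long_holder_face (a point): Centre of the long holder's type face, on its underside: 74 x 22 mm, three lines of set brass type running along x. Same axes as the grip point; the face looks along -z.
- short_holder_grip (a point): The same kind of type holder with a short head, 58 x 30 mm, and the same grip; stands in another bay. Leave it standing. Point and axes as for the long one.
- round_stamp_grip (a point): Hand stamp with a round head of 42 mm diameter and the same grip; stands in the remaining bay. Leave it standing. Point and axes as for the long one.
- tray: Black tray, fixed, 132 (x) x 276 (y) x 36 high, walls 6. Three bays along y, centres at y = -90, 0, 90, each 120 (x) x 84 (y) inside; felt floor 8 above the table. The tools stand in them with up to 8 mm offset and 0.2 rad of turn, heads roughly along the tray's x. Origin: centre of the underside.
- camera: Stand of the inspection camera, fixed to the table: round dark foot, 96 diameter. Origin: centre of its underside, z up. The camera on it looks up and towards the stand's -x, its optical axis 30 degrees from vertical. Lens front centre at x = -26, y = 0, z = 98 mm in this frame.
- camera_head: Camera with lens and white ring light (58 mm diameter), fixed on the stand, black body 44 mm square behind. Origin: centre of the lens front. z: the optical axis, out of the lens (30 degrees from vertical); y: level, right-left across its picture (same as the stand's y); x: up-down in its picture.
- long_holder: THE PART TO SHOW: hand type holder, about 0.4 kg, standing upright, face down, in any one of the tray's bays. Brass head 90 (x) x 30 (y) x 38 high, with a small clamp screw beyond its +x end, steel shank, dark wooden grip, 135 high in all. Origin: centre of the type face; axes as for the grip.
- table: The white table top, at height 0.
- foil_roll_wide_mid (a point): Bystander: roll of foil standing on end, 50 diameter x 70 high; its middle.
- foil_roll_narrow_mid (a point): Bystander: roll of foil standing on end, 42 diameter x 40 high; its middle.
- notebook_mid (a point): Bystander: closed grey notebook lying flat, 105 x 148 x 16; its middle.
- brush: Bystander: flat brush with a wooden handle lying on the table beside the camera.
- jar_mid (a point): Bystander: jar 60 diameter x 75 high; its middle.
There are look-alikes about, which are no part of the job. Leave any green look-alike of the part that bears round_stamp_grip alone.

How it is judged (in metres and radians):
On the way:
1. the long holder is lifted clear above the tray, in the fingers (z of long_holder_face in the frame of tray above 0.05 m and contact force between the fingers and long_holder above 2 N), for 0.2 s.
At the end, for the whole second after the job is handed in: Held still by the fingers alone: face centre within 12 mm of the lens axis each way, 88-112 mm before the lens, facing it square within 8 deg, type lines within 8 deg of the camera's level direction; other two tools upright; they and the other loose things within 30 mm of their start (x of long_holder_face in the frame of camera_head between -0.012 and 0.012 m and y of long_holder_face in the frame of camera_head between -0.012 and 0.012 m and z of long_holder_face in the frame of camera_head between 0.088 and 0.112 m and z of long_holder_grip in the frame of camera_head above 0.17 m and angle between the z axis of long_holder_grip and the z axis of camera_head, either way round below 0.14 rad and angle between the x axis of long_holder_grip and the y axis of camera_head, either way round below 0.14 rad and contact force between the fingers and long_holder above 2 N and contact force between long_holder and tray below 0.2 N and contact force between long_holder and camera below 0.2 N and contact force between long_holder and table below 0.2 N and linear speed of long_holder below 0.02 m/s and angular speed of long_holder below 0.2 rad/s and angle between each of short_holder_grip, round_stamp_grip's own z axis and vertical below 0.15 rad and distance of each of short_holder_grip, round_stamp_grip, foil_roll_wide_mid, foil_roll_narrow_mid, notebook_mid, brush, jar_mid from where it was at the start of the episode below 0.03 m); the arm keeps its last pose, push and grip.
It fails at once if the camera or its stand is touched (contact force between camera and anything else above 1 N).
It fails at once if another tool in the tray is knocked over or moved more than 30 mm (angle between any of short_holder_grip, round_stamp_grip's own z axis and vertical above 0.35 rad or distance of any of short_holder_grip, round_stamp_grip from where it was at the start of the episode above 0.03 m).
It fails at once if another thing on the table is moved more than 30 mm (distance of any of foil_roll_wide_mid, foil_roll_narrow_mid, notebook_mid, brush, jar_mid from where it was at the start of the episode above 0.03 m).
It also fails if it takes over 35 s, if anything falls off the work surface, if the arm or the gripper's body presses on something with over 40 N, if the wrist force passes 120 N, or if a joint passes its speed limit or range.

## Working session

There is one attempt and no reset: what is moved stays moved. The work goes in short steps, Python scripts to look and compute and a tool call to move; the robot and the scene stay as the last step left them, time stands still between calls to the robot, and variables do not carry over. Pictures are saved under pics/ and viewed, at most 10 in all, crops included, and the job is handed in when it is done.

Besides the shell and the picture viewer there is one more tool, called after "Call:" in YAML: its name, and indented under it one key for each argument. play_rows: Moves the arm, as the interface text tells. Its arguments: {"type":"object","properties":{"deltas":{"type":"string"},"grip_force":{"type":"number"}},"required":["deltas"]}

```bash
ls; mkdir -p pics
cat > h.py <<'E'
from plant import env, optics, spotter
import numpy as np, cv2
def snap(c,fn=None):
    im=optics.get_image(c)
    if fn: cv2.imwrite('pics/'+fn,im[:,:,::-1])
    return im
def ray(c,px,m=None):
    m=m or optics.camera_model(c)
    p=cv2.undistortPoints(np.array(px,float).reshape(-1,1,2),np.array(m['mtx']),np.array(m['distortion']))[:,0]
    R=np.array(m['R']);t=np.array(m['t'])
    d=np.c_[p,np.ones(len(p))]@R
    return -R.T@t,d
def atz(c,px,z,m=None):
    o,d=ray(c,px,m); z=np.broadcast_to(z,len(d)); return o+d*((z-o[2])/d[:,2])[:,None]
def proj(c,X,m=None):
    m=m or optics.camera_model(c)
    return cv2.projectPoints(np.array(X,float).reshape(-1,1,3),cv2.Rodrigues(np.array(m['R']))[0],np.array(m['t']),np.array(m['mtx']),np.array(m['distortion']))[0][:,0]
E
python3 - <<'E'
from h import *
np.set_printoptions(precision=4,suppress=True)
for c in('top','side'):
    snap(c,c+'0.png'); 
    m=optics.camera_model(c); print(c,-np.array(m['R']).T@m['t'],np.array(m['R'])[2])
    for n in('tray','camera','camera_head','long_holder','long_holder_grip','short_holder_grip','round_stamp_grip'):
        print(n,[(round(d['p'],2),np.round(d['rect'])) for d in spotter.outline_of(c,n)])
s=env.sense();print(s['tool_pos'],s['tcp_rot'],env.tcp_to_grasp,s['clock'])
E
```

```text
pics
top [ 0.3319 -0.0297  1.365 ] [ 0.1907 -0.0201 -0.9814]
tray [(0.82, array([182., 260., 116.,  76.])), (0.34, array([323., 216.,  25.,  27.]))]
camera [(0.62, array([321., 217.,  33.,  36.]))]
camera_head [(0.97, array([322., 216.,  26.,  29.]))]
long_holder [(0.7, array([181., 258.,  24.,  40.])), (0.4, array([280., 239., 560., 358.]))]
long_holder_grip [(0.82, array([182., 260.,  20.,  34.]))]
short_holder_grip [(0.82, array([148., 250.,  21.,  26.]))]
round_stamp_grip [(0.64, array([214., 271.,  17.,  20.])), (0.64, array([204., 199.,  20.,  22.]))]
side [ 0.1395 -0.8166  0.8008] [ 0.3768  0.6811 -0.6277]
tray [(0.77, array([214., 196.,  52.,  67.])), (0.68, array([217., 199.,  16.,  39.]))]
camera [(0.96, array([308., 251.,  38.,  51.])), (0.57, array([229., 253.,  16.,  20.]))]
camera_head [(0.86, array([306., 241.,  29.,  34.])), (0.26, array([308., 252.,  36.,  48.]))]
long_holder [(0.61, array([217., 177.,  33.,  45.]))]
long_holder_grip [(0.81, array([214., 179.,  34.,  40.]))]
short_holder_grip []
round_stamp_grip [(0.68, array([218., 199.,  14.,  38.])), (0.61, array([268., 179.,   6.,  39.]))]
[0.161  0.6555 0.2187] [[-0.9712  0.2384  0.    ]
 [ 0.2384  0.9712  0.    ]
 [-0.      0.     -1.    ]] 0.0188 0.8
```

Run:
```python
import cv2
a=cv2.imread('pics/top0.png');b=cv2.imread('pics/side0.png')
cv2.imwrite('pics/topz.png',cv2.resize(a[130:340,100:380],None,fx=2.85,fy=2.85,interpolation=2))
cv2.imwrite('pics/sidez.png',cv2.resize(b[120:320,150:400],None,fx=3,fy=3,interpolation=2))
```

```text
(no output)
```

View pics/topz.png

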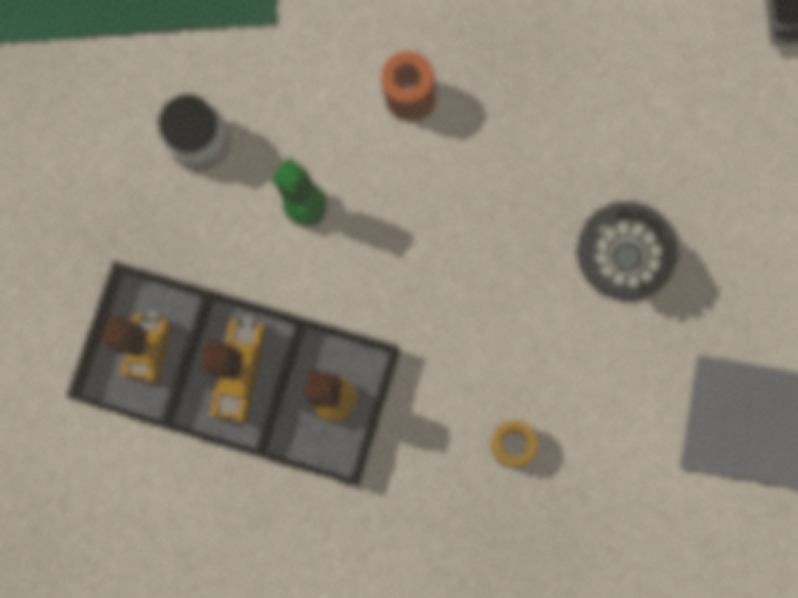

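View pics/sidez.png

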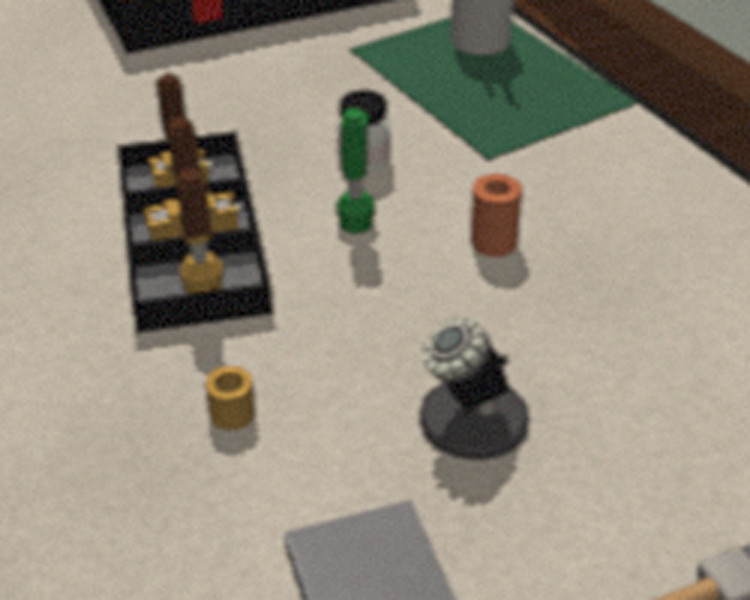

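The middle bay holds the long holder: its head runs from about (245,328) to (228,405) in the top crop, and its grip top is at about (220,358). The camera foot is at about (628,250) in that crop. In the side view the ring light faces up and to the left, towards the tray. The green stamp is the look-alike.

Run:
```python
from h import *
np.set_printoptions(precision=4,suppress=True)
f=lambda p:np.array(p)/2.85+[100,130]
g=lambda p:np.array(p)/3+[150,120]
c=atz('top',f([(115,263),(398,347),(358,482),(70,397)]),.036);print('tray',c,c.mean(0))
print(np.linalg.norm(np.diff(c,axis=0),axis=1), np.degrees(np.arctan2(*(c[1]-c[0])[[1,0]])))
print('foot',atz('top',f([(628,250)]),.005),'lens',atz('top',f([(627,256)]),.098))
print('foot s',atz('side',g([(475,415)]),.005),'lens s',atz('side',g([(450,342)]),.098))
print('foot diam side',atz('side',g([(420,412),(529,412)]),.01))
print('head ends top z.046',atz('top',f([(245,320),(228,420)]),.046))
print('grip top',atz('top',f([(217,357),(122,333),(321,387)]),.143))
print('green',atz('top',f([(290,175)]),.135),'roll',atz('top',f([(408,75),(515,442),(190,123)]),[.07,.04,.075]))
m=optics.camera_model('wrist');print('wrist',-np.array(m['R']).T@m['t'],np.array(m['R']),m['mtx'][0])
```

```text
tray [[0.5854 0.3072 0.036 ]
 [0.503  0.0474 0.036 ]
 [0.3823 0.0842 0.036 ]
 [0.4627 0.345  0.036 ]] [0.4834 0.196  0.036 ]
[0.2725 0.1262 0.2729] -107.59280213838075
foot [[ 0.5946 -0.1678  0.005 ]] lens [[ 0.5713 -0.1573  0.098 ]]
foot s [[ 0.5976 -0.1704  0.005 ]] lens s [[ 0.5717 -0.1656  0.098 ]]
foot diam side [[ 0.5555 -0.1478  0.01  ]
 [ 0.6372 -0.1946  0.01  ]]
head ends top z.046 [[0.5288 0.1849 0.046 ]
 [0.4389 0.1993 0.046 ]]
grip top [[0.4836 0.1922 0.143 ]
 [0.5052 0.2725 0.143 ]
 [0.457  0.1054 0.143 ]]
green [[0.6405 0.1333 0.135 ]] roll [[ 0.7492  0.0345  0.07  ]
 [ 0.4149 -0.0566  0.04  ]
 [ 0.7061  0.2327  0.075 ]]
wrist [0.084  0.6747 0.3846] [[ 0.2392  0.971   0.0002]
 [ 0.9303 -0.2292  0.2864]
 [ 0.2781 -0.0683 -0.9581]] [339.2436   0.     280.7276]
```

Call:
play_rows:
  deltas: "0.64 -0.92 0.3 0 0 0 1;0.64 -0.92 0.3 0 0 0 1;0.64 -0.92 0.3 0 0 0 1;0.64 -0.92 0.3 0 0 0 1;0.64 -0.92 0.3 0 0 0.1 1;0.64 -0.92 0.3 0 0 0.1 1;0.64 -0.92 0.3 0 0 0.1 0.6;0.64 -0.92 0.3 0 0 0.1 0.6;0.64 -0.92 0 0 0 0.1 0.6;0.64 -0.92 0 0 0 0.1 0.6;0.64 -0.92 0 0 0 0.1 0.6;0.64 -0.92 0 0 0 0.1 0.6"

```text
clock: 2.0
tool_pos: [0.3535, 0.3785, 0.2788]
tcp_rot: [[-0.985, 0.17, 0.0], [0.17, 0.985, 0.0], [-0.0, 0.0, -1.0]]
ft_force: [0.2, 1.0, -0.6]
finger_gap: 0.0562
gripper_force: 0.0
```

Call:
play_rows:
  deltas: "0.64 -0.92 0 0 0 0.1 0.6;0.64 -0.92 0 0 0 0.1 0.6;0.64 -0.92 0 0 0 0 0.6;0.64 -0.92 0 0 0 0 0.6;0.64 -0.92 0 0 0 0 0.6;0.64 -0.92 0 0 0 0 0.6;0.64 -0.92 0 0 0 0 0.6;0.64 -0.92 0 0 0 0 0.6;0 0 0 0 0 0 0.6"

```text
clock: 2.9
tool_pos: [0.4822, 0.1934, 0.2785]
tcp_rot: [[-0.988, 0.155, 0.0], [0.155, 0.988, -0.001], [-0.0, -0.001, -1.0]]
ft_force: [-0.1, 0.3, -0.0]
finger_gap: 0.0559
gripper_force: 0.0
```

Run:
```python
from h import *
np.set_printoptions(precision=4,suppress=True)
s=env.sense();print(s['joints'],s['tool_pos'],s['tcp_rot'],s['ft_force'])
im=snap('wrist','w1.png');m=optics.camera_model('wrist')
for n in('long_holder','long_holder_grip','tray'):
    print(n,[(round(d['p'],2),np.round(d['rect'])) for d in spotter.outline_of('wrist',n)])
print(-np.array(m['R']).T@m['t'])
```

```text
[ 19.0635 -13.4149  96.2936  -0.0323  97.1276 -62.    ] [0.4822 0.1934 0.2785] [[-0.9879  0.1554  0.0001]
 [ 0.1554  0.9878 -0.0006]
 [-0.0002 -0.0005 -1.    ]] [-0.0549  0.3028 -0.0019]
long_holder [(0.63, array([280., 177.,  27.,  75.]))]
long_holder_grip [(0.84, array([282., 178.,  28.,  74.]))]
tray [(0.83, array([288., 174., 235., 136.]))]
[0.4032 0.2071 0.4445]
```

View pics/w1.png

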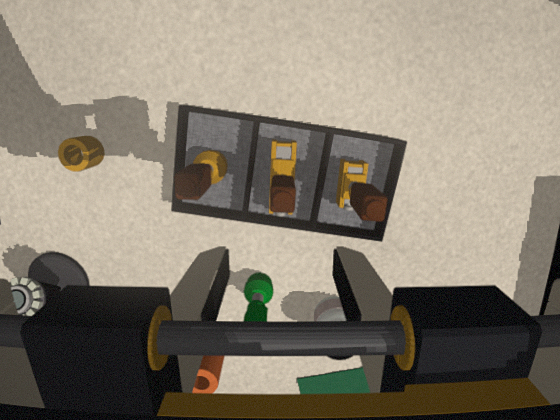

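The wrist view shows the long holder in the middle bay: head near end at about (284,141), grip top at about (283,200). The camera stand is at lower left, and the fingers frame (220,260)–(340,260).

Run:
```python
from h import *
im=cv2.imread('pics/w1.png');cv2.imwrite('pics/w1z.png',cv2.resize(im[125:225,240:330],None,fx=6,fy=6,interpolation=2))
```

```text
(no output)
```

View pics/w1z.png

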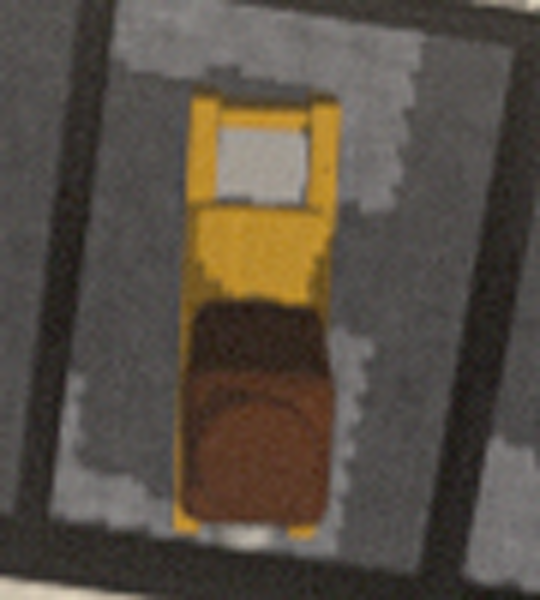

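```bash
cat > /tmp/a.py <<'E'
from h import *
np.set_printoptions(precision=4,suppress=True)
f=lambda p:np.array(p)/6+[240,125]-0.4
a=atz('wrist',f([(190,95),(340,97),(175,530)]),.046);print(a,'w',np.linalg.norm(a[1]-a[0]),'len',np.linalg.norm(a[2]-a[0]),np.degrees(np.arctan2(*(a[2]-a[0])[[1,0]])),'ctr',(a[1]+a[2])/2)
g=atz('wrist',f([(190,368),(335,370),(330,522),(183,520)]),.138);print(g,g.mean(0),np.linalg.norm(g[1]-g[0]),np.linalg.norm(g[2]-g[1]))
E
python3 /tmp/a.py
```

```text
[[0.4376 0.1919 0.046 ]
 [0.4424 0.2206 0.046 ]
 [0.5242 0.1747 0.046 ]] w 0.029043152551692056 len 0.0883287171808174 -11.248962072130393 ctr [0.4833 0.1976 0.046 ]
[[0.4706 0.189  0.138 ]
 [0.4743 0.2111 0.138 ]
 [0.4985 0.2068 0.138 ]
 [0.4946 0.184  0.138 ]] [0.4845 0.1977 0.138 ] 0.022385439962436353 0.024576587346333497
```

Call:
play_rows:
  deltas: "0.08 0.17 -0.9 0 0 -0.3 0.6;0 0 -0.9 0 0 0 0.6;0 0 -0.9 0 0 0 0.6;0 0 -0.9 0 0 0 0.6;0 0 -0.9 0 0 0 0.6;0 0 -0.9 0 0 0 0.6;0 0 -0.9 0 0 0 0.6;0 0 -0.7 0 0 0 0.6;0 0 -0.58 0 0 0 0.6;0 0 0 0 0 0 0.6"

```text
clock: 4.1
tool_pos: [0.4819, 0.2, 0.0874]
tcp_rot: [[-0.984, 0.178, -0.002], [0.178, 0.984, -0.001], [0.002, -0.001, -1.0]]
ft_force: [-0.2, 0.5, 0.5]
finger_gap: 0.0559
gripper_force: 0.0
```

Call:
play_rows:
  deltas: "0 0 0 0 0 0 0.2;0 0 0 0 0 0 0.1;0 0 0 0 0 0 0;0 0 0 0 0 0 0;0 0 0 0 0 0 0;0 0 0 0 0 0 0"
  grip_force: 50

```text
clock: 4.7
tool_pos: [0.4832, 0.1998, 0.0895]
tcp_rot: [[-0.984, 0.179, 0.001], [0.179, 0.984, 0.0], [-0.001, 0.0, -1.0]]
ft_force: [-1.3, -1.6, 4.2]
finger_gap: 0.0239
gripper_force: 50.0
```

Call:
play_rows:
  deltas: "0 0 0.4 0 0 0 0;0 0 0.8 0 0 0 0;0 0 1 0 0 0 0;0 0 1 0 0 0 0;0 0 1 0 0 0 0;0 0 1 0 0 0 0;0 0 1 0 0 0 0;0 0 1 0 0 0 0;0 0 1 0 0 0 0;0 0 0.6 0 0 0 0;0 0 0 0 0 0 0"

```text
clock: 5.8
tool_pos: [0.4833, 0.1999, 0.3111]
tcp_rot: [[-0.984, 0.179, 0.002], [0.179, 0.984, 0.001], [-0.002, 0.001, -1.0]]
ft_force: [-0.4, 0.2, -4.7]
finger_gap: 0.0238
gripper_force: 50.0
```

Call:
play_rows:
  deltas: "0.08 -0.5 0 0 0 0 0;0.08 -1 0 0 0 0 0;0.08 -1 0 0 0 0 0;0.08 -1 0 0 0 0 0;0.08 -1 0 0 0 0 0;0.08 -1 0 0 0 0 0;0.08 -1 0 0 0 0 0;0.08 -1 0 0 0 0 0;0 -0.5 0 0 0 0 0;0 0 0 0 0 0 0;0 0 0 0 0 0 0"

```text
clock: 6.9
tool_pos: [0.4988, -0.0001, 0.3085]
tcp_rot: [[-0.984, 0.179, -0.001], [0.179, 0.984, 0.0], [0.001, 0.0, -1.0]]
ft_force: [0.8, 0.0, -4.7]
finger_gap: 0.0238
gripper_force: 50.0
```

Run:
```python
from h import *
np.set_printoptions(precision=4,suppress=True)
s=env.sense();print(s['joints'],s['tool_pos'],s['tcp_rot'],s['finger_gap'],s['gripper_force'],s['clock'])
m=optics.camera_model('wrist');im=snap('wrist','w2.png')
np.savez('w2.npz',R=m['R'],t=m['t'])
for n in('camera','camera_head','long_holder'):
    print(n,[(round(d['p'],2),np.round(d['rect'])) for d in spotter.outline_of('wrist',n)])
```

```text
[ -2.9556 -15.9632  95.622    0.0171 100.3945 -82.6224] [ 0.4988 -0.0001  0.3085] [[-0.9838  0.1793 -0.0009]
 [ 0.1793  0.9838  0.0003]
 [ 0.001   0.0002 -1.    ]] 0.02381503461015158 49.97095584869385 6.9
camera [(0.92, array([182., 252.,  68.,  64.]))]
camera_head [(0.7, array([173., 262.,  58.,  46.]))]
long_holder [(0.69, array([277., 242.,  60., 156.]))]
```

View pics/w2.png

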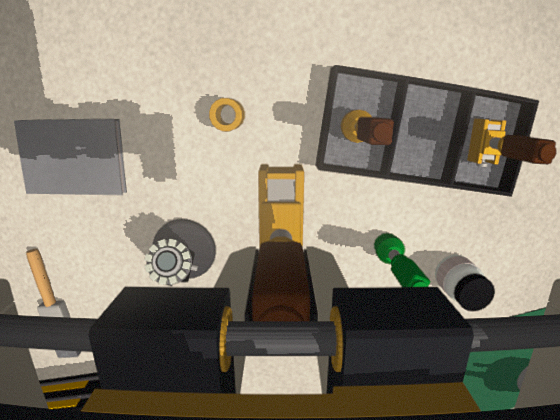

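The wrist view shows the holder gripped, with its head near end at about (281,170). The lens is at about (166,261) and the foot at about (184,250); the other two tools still stand in the tray.

Run:
```python
from h import *
im=cv2.imread('pics/w2.png');cv2.imwrite('pics/w2z.png',cv2.resize(im[205:295,130:230],None,fx=6,fy=6,interpolation=2))
```

```text
(no output)
```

View pics/w2z.png

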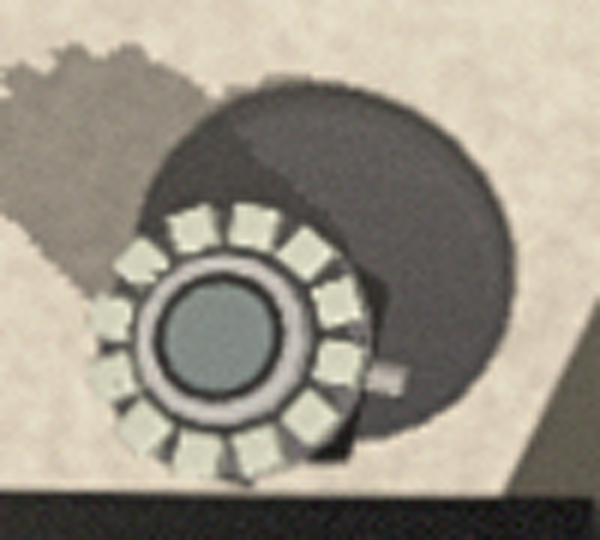

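```bash
cat > fit.py <<'E'
from h import *
from scipy.optimize import least_squares
np.set_printoptions(precision=4,suppress=True)
f=lambda p:np.array(p,float)/6+[130,205]-0.4
m=optics.camera_model('wrist')
ft=f([(260,90),(310,80),(360,90),(420,125),(490,200),(515,275),(507,320),(480,380),(430,420)])
lens=f([(218,336)]); topl=np.array([[627,256]])/2.85+[100,130]-.4; sidel=np.array([[450,342]])/3+[150,120]-.4
F=atz('wrist',ft,0.0)[:,:2]
def P(p,X):
    c,s=np.cos(p[2]),np.sin(p[2]);X=np.atleast_2d(X);return np.c_[p[0]+c*X[:,0]-s*X[:,1],p[1]+s*X[:,0]+c*X[:,1],X[:,2]]
def res(p,ws=.5):
    L=P(p,[-.026,0,.098])
    return np.r_[(np.hypot(*(F-p[:2]).T)-.048)*1000/np.sqrt(3),((proj('wrist',L,m)-lens)).ravel()*1.5, ws*(proj('top',L)-topl).ravel(), ws*(proj('side',L)-sidel).ravel()]
for ws in(0,.5,1):
    r=least_squares(lambda p:res(p,ws),[.596,-.169,-.3]);print(ws,r.x,np.degrees(r.x[2]),r.fun,np.linalg.inv(r.jac.T@r.jac).diagonal()**.5)
r=least_squares(lambda p:res(p,.5),[.596,-.169,-.3]).x
print('lens xy',P(r,[-.026,0,.098]), 'only wrist', atz('wrist',lens,.098),'foot wrist',least_squares(lambda p:np.hypot(*(F-p[:2]).T)-.048,[.6,-.17]).x)
# body edge dir check: predicted pixel direction of camera x axis near the edge
c,s=np.cos(r[2]),np.sin(r[2])
for yaw in np.radians([-8,-13,-18,-23,-28]):
    q=[r[0],r[1],yaw]; z=np.array([-.5,0,.866]);x=np.array([.866,0,.5]); o=np.array([-.026,0,.098])
    for back in(.03,.05):
        e=P(q,[o-back*z+.022*np.array([0,1,0])+k*.022*x for k in(-1,1)]); d=proj('wrist',e,m); print(round(np.degrees(yaw)),back,(d+.4-[130,205])*6,'slope',(d[1]-d[0])[0]/(d[1]-d[0])[1],'meas',-35/180)
E
python3 fit.py
```

```text
0 [ 0.5979 -0.1672 -0.4114] -23.569188852687176 [ 0.1577  0.6646  0.0839 -1.2102 -0.9609  0.0805 -0.0959  0.8264  1.1477
 -0.2363  1.062   0.     -0.     -0.     -0.    ] [0.0006 0.0008 0.0451]
0.5 [ 0.5979 -0.1672 -0.4077] -23.358900377490997 [ 0.1569  0.6642  0.084  -1.2095 -0.9595  0.0822 -0.0942  0.828   1.1488
 -0.3536  1.0362  0.0944 -0.3295 -0.3525 -0.9932] [0.0006 0.0008 0.0447]
1 [ 0.5979 -0.1672 -0.3981] -22.811455847300888 [ 0.1532  0.6614  0.0823 -1.2095 -0.957   0.0862 -0.0897  0.8327  1.1531
 -0.6585  0.9672  0.2837 -0.6202 -0.6903 -1.9176] [0.0006 0.0008 0.0437]
lens xy [[ 0.574  -0.1568  0.098 ]] only wrist [[ 0.5731 -0.1563  0.098 ]] foot wrist [ 0.5985 -0.1675]
-8 0.03 [[333.5446 245.1036]
 [328.8471 447.0275]] slope -0.02326397034130987 meas -0.19444444444444445
-8 0.05 [[358.898  255.8194]
 [354.9176 449.4404]] slope -0.0205576135700355 meas -0.19444444444444445
-13 0.03 [[345.938  253.2192]
 [326.4164 454.8661]] slope -0.09681083590799532 meas -0.19444444444444445
-13 0.05 [[367.0294 263.5535]
 [348.7491 456.8966]] slope -0.09454845939088621 meas -0.19444444444444445
-18 0.03 [[357.5984 262.2291]
 [323.22   462.3901]] slope -0.17175400247056394 meas -0.19444444444444445
-18 0.05 [[374.4495 271.8408]
 [341.8455 463.7536]] slope -0.1698897918137972 meas -0.19444444444444445
-23 0.03 [[368.4339 272.0571]
 [319.285  469.5445]] slope -0.2488709998919113 meas -0.19444444444444445
-23 0.05 [[381.1021 280.6139]
 [334.2607 469.9634]] slope -0.247380602522344 meas -0.19444444444444445
-28 0.03 [[378.3601 282.6205]
 [314.6439 476.2775]] slope -0.32901620313389224 meas -0.19444444444444445
-28 0.05 [[386.9374 289.8015]
 [326.0528 475.4832]] slope -0.3278980262801534 meas -0.19444444444444445
```

```bash
cat >> fit.py <<'E'
print('----')
led=f([(193,230),(255,225),(307,252),(338,302),(340,364),(310,418),(258,450),(198,453),(145,427),(113,375),(113,317),(143,262)])
o,d=ray('wrist',led,m)
for yaw in (-13,-17,-20,-23,-27):
    c,s=np.cos(np.radians(yaw)),np.sin(np.radians(yaw)); Rz=np.array([[c,-s,0],[s,c,0],[0,0,1]])
    C=Rz@np.array([[.866,0,-.5],[0,1,0],[.5,0,.866]]); L=P([.598,-.1675,np.radians(yaw)],[-.026,0,.098])[0]
    n=C[:,2]; k=((L-.006*n-o)@n)/(d@n); X=(o+d*k[:,None]-L)@C
    cen=X[:,:2].mean(0); Y=X[:,:2]-cen; th=np.degrees(np.arctan2(Y[:,1],Y[:,0]))%30; r_=np.hypot(*Y.T)
    ph=np.degrees(np.angle(np.exp(1j*np.radians(th*12)).mean()))/12
    M=np.cov(Y.T); print(yaw,cen,'r',r_.mean(),r_.std(),'phase mod30',ph, 'cov',M[0,0]/M[1,1],M[0,1]/M[1,1])
E
python3 fit.py | sed -n '/----/,$p'
```

```text
----
-13 [-0.0005  0.005 ] r 0.02435800267000654 0.0002474008565570379 phase mod30 -8.261899623839847 cov 0.9629022028013045 0.013148495115894566
-17 [-0.0008  0.0034] r 0.024240153043043416 0.0001819621692400716 phase mod30 -4.746631594237339 cov 0.9801404303999485 0.009683837747846724
-20 [-0.0009  0.0021] r 0.024160266827259188 0.00015324188090100216 phase mod30 -2.1213469112001193 cov 0.9921514719089007 0.008124825865675932
-23 [-0.001   0.0009] r 0.024087550794113594 0.00014505474120568652 phase mod30 0.4953864123500605 cov 1.0031426218551625 0.007380219297355696
-27 [-0.001  -0.0008] r 0.024001588733705653 0.00015964218293600056 phase mod30 3.9726652913407565 cov 1.0158787799151645 0.0075144924197858435
```

Call:
play_rows:
  deltas: "-0.1 -0.2 0.06 0 0 -0.9 0;-0.1 -0.2 0.06 0 0 -0.98 0;-0.1 -0.2 0.06 0 0 -0.98 0;-0.1 -0.2 0.06 0 0 -0.98 0;-0.1 -0.2 0.06 0 0 -0.98 0;-0.1 -0.2 0.06 0 0 -0.98 0;-0.1 -0.2 0.06 0 0 -0.98 0;-0.1 -0.2 0.06 0 0 -0.98 0;-0.1 -0.2 0.06 0 0 -0.98 0;-0.1 -0.2 0.06 0 0 -0.98 0;-0.1 -0.2 0.06 0 0 -0.98 0;-0.1 -0.2 0.06 0 0 -0.98 0"

```text
clock: 8.3
tool_pos: [0.4689, -0.0599, 0.3272]
tcp_rot: [[-0.361, 0.933, 0.0], [0.933, 0.361, 0.0], [0.0, 0.0, -1.0]]
ft_force: [0.1, 0.1, -4.2]
finger_gap: 0.0243
gripper_force: 50.0
```

Call:
play_rows:
  deltas: "-0.1 -0.2 0.06 0 0 -0.98 0;-0.1 -0.2 0.06 0 0 -0.98 0;-0.1 -0.2 0.06 0 0 -0.98 0;-0.1 -0.2 0.06 0 0 -0.98 0;-0.1 -0.2 0.06 0 0 -0.98 0;-0.1 -0.2 0.06 0 0 -0.98 0;-0.1 -0.2 0.06 0 0 -0.98 0;-0.1 -0.2 0.06 0 0 -0.98 0;-0.1 -0.2 0.06 0 0 -0.98 0;0 0 0 0 0 0 0"

```text
clock: 9.3
tool_pos: [0.4464, -0.1051, 0.3409]
tcp_rot: [[0.389, 0.921, 0.0], [0.921, -0.389, -0.0], [0.0, 0.0, -1.0]]
ft_force: [0.4, -0.9, -3.9]
finger_gap: 0.0237
gripper_force: 50.0
```

Call:
play_rows:
  deltas: "0 0 0 -0.38 -0.92 0 0;0 0 0 -0.38 -0.92 0 0;0 0 0 -0.38 -0.92 0 0;0 0 0 -0.38 -0.92 0 0;0 0 0 -0.38 -0.92 0 0;0 0 0 -0.38 -0.92 0 0;0 0 0 0 0 0 0;0 0 0 0 0 0 0"

```text
clock: 10.1
tool_pos: [0.4462, -0.1046, 0.3407]
tcp_rot: [[0.385, 0.801, 0.459], [0.923, -0.335, -0.189], [0.003, 0.496, -0.868]]
ft_force: [0.9, -0.5, -4.0]
finger_gap: 0.0236
gripper_force: 50.0
```

```bash
cat > goal.py <<'E'
from h import *
from scipy.spatial.transform import Rotation as Ro
np.set_printoptions(precision=4,suppress=True)
y=np.radians(-22.5);sx=np.array([np.cos(y),np.sin(y),0]);cy=np.array([-np.sin(y),np.cos(y),0])
cz=-.5*sx+np.array([0,0,3**.5/2]);cx=np.cross(cy,cz);lens=np.array([.5735,-.157,.098])
G=np.c_[cy,cx,-cz]
def rep(face=.0815):
    s=env.sense();R=np.array(s['tcp_rot']);p=np.array(s['tool_pos'])
    print('clock',s['clock'],'tcp',p,'goal',lens+cz*(.1+face),'shares',(lens+cz*(.1+face)-p)/.025,'rot shares',np.degrees(Ro.from_matrix(G@R.T).as_rotvec())/5,s['finger_gap'],s['gripper_force'],s['joints'])
    return s
E
python3 - <<'E'
from goal import *
s=rep()
m=optics.camera_model('wrist');snap('wrist','w3.png');snap('side','s3.png')
# predicted face/head outline in wrist and side pictures if the holder sits straight in the fingers
R=np.array(s['tcp_rot']);p=np.array(s['tool_pos'])
H=[(sx_*.045,sy_*.015,.0815-h) for h in(.038,0) for sx_,sy_ in((1,1),(1,-1),(-1,-1),(-1,1))]
X=p+np.array(H)@R.T
for c in('wrist','side'):
    im=cv2.imread('pics/%s3.png'%c[0]);q=proj(c,X,m if c=='wrist' else None)
    print(c,q.round())
    for a,b in[(0,1),(1,2),(2,3),(3,0),(4,5),(5,6),(6,7),(7,4),(0,4),(1,5),(2,6),(3,7)]:
        pass
    lo=np.clip(q.min(0)-45,0,None).astype(int);hi=(q.max(0)+45).astype(int)
    z=cv2.resize(im[lo[1]:hi[1],lo[0]:hi[0]],None,fx=3,fy=3,interpolation=2)
    for k in q: cv2.circle(z,tuple(((k-lo)*3).astype(int)),3,(255,0,255),1)
    cv2.imwrite('pics/%s3z.png'%c[0],z);print(z.shape)
a=cv2.imread('pics/w3z.png');b=cv2.imread('pics/s3z.png');h=max(a.shape[0],b.shape[0])
pad=lambda i:cv2.copyMakeBorder(i,0,h-i.shape[0],0,0,0)
o=np.hstack([pad(a),pad(b)]);k=min(1,800/o.shape[1],600/o.shape[0]);cv2.imwrite('pics/both3.png',cv2.resize(o,None,fx=k,fy=k))
E
```

```text
clock 10.1 tcp [ 0.4462 -0.1046  0.3407] goal [ 0.4897 -0.1223  0.2552] shares [ 1.7398 -0.705  -3.4223] rot shares [-0.0458 -0.0322  0.0258] 0.023626703423503752 49.970389008522034 [-13.4929 -41.383  112.7838  -4.4723  79.1642   8.8629]
wrist [[304. 166.]
 [256. 166.]
 [259. 294.]
 [302. 294.]
 [301. 157.]
 [260. 157.]
 [262. 269.]
 [299. 269.]]
(678, 414, 3)
side [[252. 151.]
 [241. 157.]
 [243. 180.]
 [256. 173.]
 [261. 163.]
 [250. 169.]
 [253. 192.]
 [265. 186.]]
(396, 345, 3)
```

View pics/both3.png

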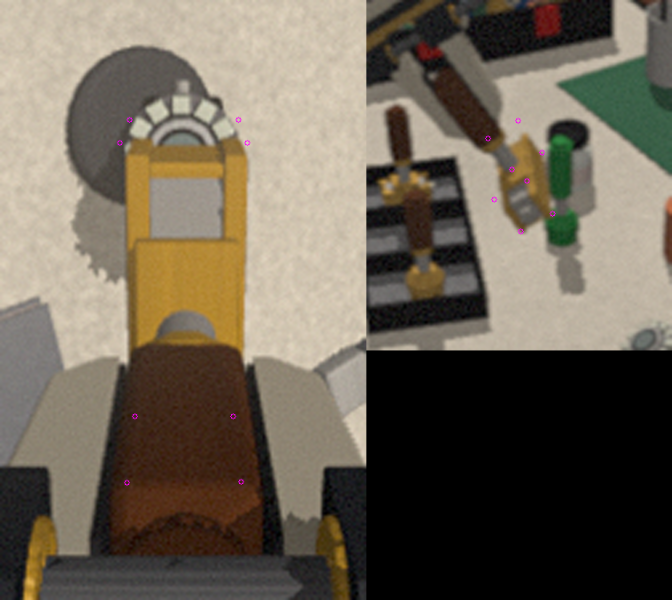

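The wrist crop shows the head squarely in the fingers, with its near end at about (127–247,148). That is slightly narrower than predicted, so I'll check for slip more precisely.

Run:
```python
import cv2,numpy as np
w=cv2.imread('pics/w3.png');s=cv2.imread('pics/s3.png')
a=cv2.resize(w[145:265,240:320],None,fx=5,fy=5,interpolation=2);b=cv2.resize(s[120:220,205:270],None,fx=6,fy=6,interpolation=2)
cv2.imwrite('pics/z4.png',np.hstack([a,b]));print(a.shape,b.shape)
```

```text
(600, 400, 3) (600, 390, 3)
```

View pics/z4.png

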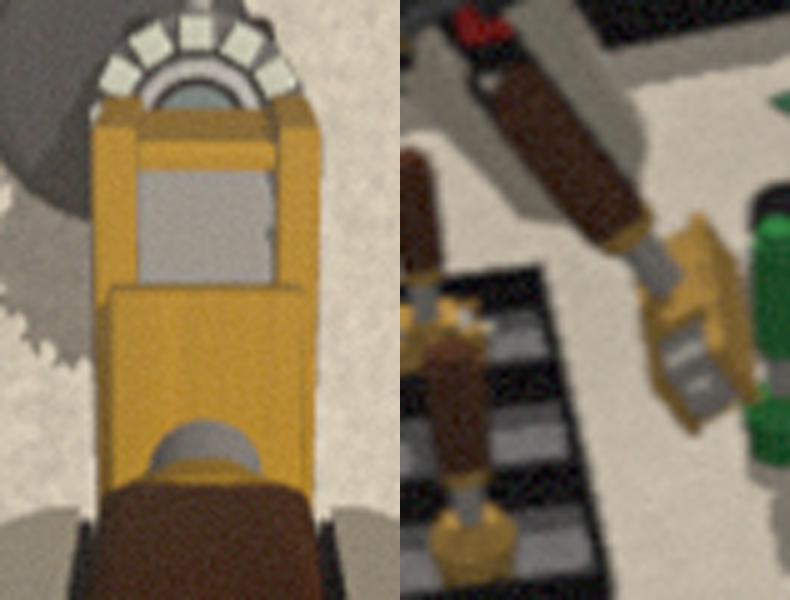

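The side view matches the prediction to about 1 px at (254,192) and (264,186), and in the wrist view the LEDs line up with the head. So there's no meaningful slip, and I can advance along the lens axis.

Call:
play_rows:
  deltas: "0.2 -0.07 -0.4 -0.04 -0.03 0.03 0;0.3 -0.1 -0.6 0 0 0 0;0.36 -0.12 -0.7 0 0 0 0;0.36 -0.12 -0.7 0 0 0 0;0.3 -0.1 -0.6 0 0 0 0;0.2 -0.06 -0.3 0 0 0 0;0.06 -0.02 -0.12 0 0 0 0;0 0 0 0 0 0 0;0 0 0 0 0 0 0"

```text
clock: 11.1
tool_pos: [0.4911, -0.12, 0.2559]
tcp_rot: [[0.384, 0.798, 0.464], [0.923, -0.333, -0.192], [0.001, 0.502, -0.865]]
ft_force: [0.2, 0.5, -3.8]
finger_gap: 0.0239
gripper_force: 50.0
```

Run:
```python
from goal import *
s=rep()
R=np.array(s['tcp_rot']);p=np.array(s['tool_pos']);C=np.c_[cx,cy,cz]
print('face in cam', (p+R@[-.003,0,.0815]-lens)@C)
m=optics.camera_model('wrist');snap('wrist','w5.png');snap('side','s5.png');snap('top','t5.png')
H=[(a*.045,b*.015,.0815-h) for h in(.026,0) for a,b in((1,1),(1,-1),(-1,-1),(-1,1))]
X=p+np.array(H)@R.T
w=cv2.imread('pics/w5.png')[120:280,220:340];sd=cv2.imread('pics/s5.png')[130:250,235:335]
for i,q in((w,proj('wrist',X,m)-[220,120]),(sd,proj('side',X)-[235,130])):
    for k in q[[0,1,4,5,6,7]]: 
        k=k.round().astype(int)
        if (k>=0).all() and k[0]<i.shape[1] and k[1]<i.shape[0]: i[k[1],k[0]]=(255,0,255)
a=cv2.resize(w,None,fx=3.75,fy=3.75,interpolation=0);b=cv2.resize(sd,None,fx=3.5,fy=3.5,interpolation=0)
b=cv2.copyMakeBorder(b,0,600-b.shape[0],0,0,0);cv2.imwrite('pics/z5.png',np.hstack([a,b]))
```

```text
clock 11.1 tcp [ 0.4911 -0.12    0.2559] goal [ 0.4897 -0.1223  0.2552] shares [-0.056  -0.0915 -0.0284] rot shares [-0.0011  0.0254  0.0191] 0.02389444818481828 49.97037649154663 [-14.1114 -35.9925 117.7932  -4.5165  68.4119   9.0436]
face in cam [ 0.0009 -0.0004  0.1004]
```

View pics/z5.png

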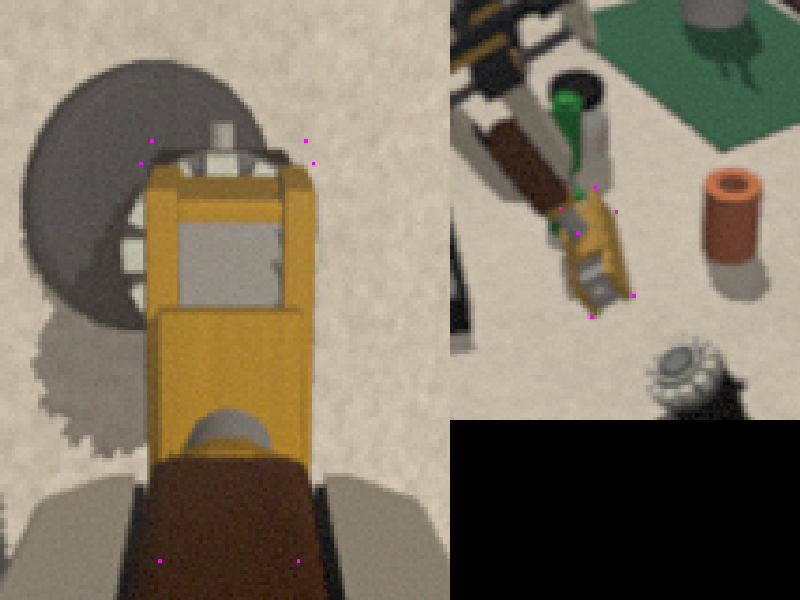

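Run:
```python
from goal import *
m=optics.camera_model('wrist');C=np.c_[cx,cy,cz]
f=lambda q:(q-[220,120])*3.75
print('LED +y, LED -x/+x',f(proj('wrist',lens+np.array([[0,.0241,-.006],[-.0241,0,-.006],[.0241,0,-.006]])@C.T,m)))
for dy in(-.006,-.003,0): print(dy,f(proj('wrist',lens+np.array([[-.015,dy+.045,.1],[.015,dy+.045,.1]])@C.T,m)))
print([(n,[(round(d['p'],2),np.round(d['rect'])) for d in spotter.outline_of('top',n)][:2]) for n in('short_holder_grip','round_stamp_grip')])
```

```text
LED +y, LED -x/+x [[222.4065 169.0126]
 [138.2366 253.1848]
 [307.2123 252.6486]]
-0.006 [[144.9683 183.0354]
 [297.4698 182.556 ]]
-0.003 [[144.6617 167.9058]
 [297.6531 167.4262]]
0 [[144.3551 152.6829]
 [297.8359 152.203 ]]
[('short_holder_grip', [(0.63, array([149., 250.,  18.,  26.]))]), ('round_stamp_grip', [(0.8, array([215., 268.,  19.,  17.])), (0.76, array([204., 198.,  21.,  24.]))])]
```

The head's near edge is at about (150–312,165), and the top LED is at about (222,163) against a prediction of (222,169). The face is therefore about 4 mm off along the camera's y, so I'll make a small trim and then hand in.

Call:
play_rows:
  deltas: "0 0.06 -0.01 0 0 0 0;0 0.06 -0.02 0 0 0 0;0 0 0 0 0 0 0;0 0 0 0 0 0 0;0 0 0 0 0 0 0;0 0 0 0 0 0 0"

```text
clock: 11.95
tool_pos: [0.491, -0.117, 0.2544]
tcp_rot: [[0.384, 0.799, 0.463], [0.923, -0.333, -0.192], [0.001, 0.501, -0.865]]
ft_force: [-0.8, -0.7, -3.9]
finger_gap: 0.0241
gripper_force: 50.0
```

Run:
```python
from goal import *
rep(); print(env.job_done())
```

```text
clock 11.95 tcp [ 0.491  -0.117   0.2544] goal [ 0.4897 -0.1223  0.2552] shares [-0.0536 -0.2115  0.0319] rot shares [-0.0034  0.0174  0.0197] 0.024065489849346703 49.9701851606369 [-13.6439 -36.0527 117.9554  -4.7672  68.3898   9.5486]
the job is handed in; nothing more can be done
None
```

I handed in the job at about 12 s, with the long holder held steady about 10 cm in front of the lens; by my measurements it is centred to within a few millimetres and square to within about 3°, but the hand-in gave no verdict.

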